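# Hang the second shelf on the slotted stand

## Task

One little shelf already hangs low on the slotted stand. Take the loose shelf of the same width, put its two claws into the empty upper slots of the stand and press it down until it sits fully home and the sprung catch snaps out over its back plate; let go of it there. Leave the narrower loose shelf lying where it is: its claws are too close together for this stand.

Things in the scene. Friction and masses are not known exactly. Their poses are not given: they have to be found in the camera images.
- wide_shelf: loose shelf to hang, 175-325 g, lying upright: wooden deck 90 deep (x) x 150 wide, lip at its -x edge 20 high; steel back plate 5 thick, 50 high; mid-width steel fin to grip from above, 10 thick (y), x -68 to -8, top at z 76; mass centre near x -35. Origin: underside of the deck, at the back plate's rear face, mid width; x from lip to claws, z up
- claws (a point): point on the wide shelf 35 mm above its origin, midway between its two steel claws (y -60 and +60; 8 wide), level with the underside of their bars. Bars 8 high stick out 15 to +x from the back plate; their ends turn down 11 below this point, leaving a gap of 7 (top) to 11 (tip) behind the plate
- narrow_shelf: another loose shelf, same build but 100 wide with claws 64 apart; it does not fit and must stay where it lies. Origin and axes as on the wide shelf
- stand: fixed stand: dark base plate x -110 to 40, 180 wide, and two aluminium uprights 40 wide, 199 high, at y -60 and +60. Origin: on the worktop, below the uprights' front faces, midway between; x from front to back (shelves hang on the -x side), z up. A fixed shelf 150 wide with two small boxes, all below z 95, hangs in the lower slots. Empty upper slots: z 140 to 180
- home (a point): point on the stand 105 mm above its origin: where the wide shelf's origin is when home (then x 0 to -4, y within 8, leaning at most 5 degrees). Slots: 24 wide, 40 high, front plate 5 thick, hollow behind. Bring the shelf level, square, origin 22 (12 to 32) above this point, to +x until the back plate meets the uprights; then press down until the claws' bars rest on the slots' lower edges
- catch (a joint): sprung steel nose, 30 wide, 8 high, midway between the uprights at z 157 to 166, 6 proud of their front. m: 0 out, to 0.010 pushed in (+x). 5 N starts it, about 6 N when flush. The back plate pushes it in as the claws enter; it rubs on the plate (up to 8 N to press the shelf down), then snaps out over the plate's top edge when home

How it is judged:
By the outcome, as a careful person would: the job done as asked, in the order asked, and still so for the second after the job is handed in, with the robot touching nothing.
It also fails if it takes over 45 s, if anything falls off the work surface, if the arm or the gripper's body presses on something with over 40 N, if the wrist force passes 120 N, or if a joint passes its speed limit or range.

## Robot

A 6-joint arm with a two-finger parallel gripper is mounted at the origin on a cart in front of the work surface, level with it; the furniture and walls round the work are solid. World frame = base frame: x ahead of the robot, y to its left, z up, the work surface at z = 0. Lengths are in m, angles in rad, forces in N, time in s.
With the tool pointing down it reaches from about 0.3 to 0.775 m from the base axis. Payload 14.6 kg.
Tool frame: the origin (TCP) lies at the very end of the fingers, on their centre line; the grasp point (between the pads) lies 19 mm behind it; z points along the fingers, y is the line along which they close (so a half turn about z gives the same grasp; the last joint's range is limited). The gripper opens to 94 mm and grips with 3 to 60 N. Pads are 16 mm wide; open, the fingers measure 119 mm over their backs; the gripper's body (75 mm by 177 mm) begins 78 mm behind the grasp point.
Start: joints at [-1.312, 0.3, 1.521, -0, 1.321, -0.067], TCP at [0.176, -0.521, 0.205] pointing down, gripper open.
Joint ranges: [-3.03, 3.03], [-0.79, 2.21], [0.23, 2.52], [-1.04, 4.18], [0, 3.07], [-2.55, 2.55]. Speed limits (rad/s): [2.22, 2.22, 2.57, 3.14, 3.14, 3.14].

## Interface

Orientations are given as [roll, pitch, yaw] about the fixed x, y, z axes, in that order (R = Rz(yaw) Ry(pitch) Rx(roll)).
In Python, from station import ctrl gives the robot as it stands.
- The arm moves only by the tool move_arm, never from a script. Its argument "increments" is a list of rows, each a list of 7 numbers: the opening, from 0 (shut) to 1 (fully open), then the shift along the tool's x, y, z in units of 50 mm (1.0 is 50 mm), then the turn, a rotation vector about the tool's x, y, z in rad. In form: [[claw, tx, ty, tz, rx, ry, rz], ...]. A call has 1 to 20 rows; each row shifts and turns the commanded pose from where the row before left it, along the tool's axes as they then stand; what a row does not reach is not made up. A row lasts 1/10 s, in which the tool goes at most 50 mm and 8.59 degrees, less where a joint would pass 70% of its speed; a pose out of reach is approached as far as the arm can. A call is refused whole if a number of a shift passes 1 or a number of a turn 0.15, either way. A call with a gripper value outside its range is refused whole. The fingers move at their own pace and stop on an object; "force" is the grip in N (left out, the last holds). Time passes only in rows, so rows that do not move let the fingers close. It gives the time, the measured TCP pose, the force, the opening and the grip force at its end, in the units of the state.
- ctrl.get_obs(): the state, without advancing time (a new reading comes with each control period).
- ctrl.camera(name): name is "scene" or "top"; returns a dict with "color" (400x640x3 uint8, blue, green, red), "K" (3x3 intrinsics, pixels), "pose" (4x4, takes a point from camera to world coordinates). Camera axes: x right, y down, z forward; pixel columns grow to the right and rows downward; lengths in m; the calibration is good to about 2 mm. A picture is of the moment at which its call begins. There is no depth.
- ctrl.hand_in(): hands the job in; it is judged then, once.
Trained networks look in a picture, given as the dict that the camera call returned (one of the last four; its "shot" number tells which), for a name from the list of things; names that differ only in an ending like _2 or _b are one class to them, and where a whole thing is asked for, a point or a joint stands for the part that bears it (a point fixed in the world has none). Each returns a list of dicts, best first, with "conf" (0 to 1); they miss things now and then, are a little off and sometimes report something else, mostly with a low value. They report only what shows in the picture. A call takes as long as a camera call.
- ctrl.cut_out(name, picture): "mask" (400x640 bool, what is visible of it) and "centre" ([row, column] in pixels, amid what is visible of it).
The state is a dict: "time_s": time; "qpos": joint angles; "joint_vel": joint speeds; "tau": joint torques, N m; "ee_pos": TCP position; "eef_rot": TCP orientation; "force": force on the tool from outside, world axes, zero at the start; "moment": the same for the moment, N m; "grip_width": finger opening in m; "grip_force": force on a finger pad.
Only numpy, scipy, OpenCV 4.12 (cv2) and the standard library are available. Lean on these libraries where they do the work, as an engineer would, in place of code of your own. Each camera call takes 0.05 s, during which the arm holds its last target. There are 200 camera calls.

## Working session

There is one attempt and no reset: what is moved stays moved. The work goes in short steps, Python scripts to look and compute and a tool call to move; the robot and the scene stay as the last step left them, time stands still between calls to the robot, and variables do not carry over. Pictures are saved under pics/ and viewed, at most 10 in all, crops included, and the job is handed in when it is done.

Besides the shell and the picture viewer there is one more tool, called after "Emit:" as name(argument=value, ...), one argument or row to a line, values as JSON. move_arm: Moves the arm, as the interface text tells. Its arguments: {"type":"object","properties":{"increments":{"type":"array","items":{"type":"array","items":{"type":"number"}}},"force":{"type":"number"}},"required":["increments"]}

```bash
mkdir -p pics; python3 - <<'E'
from station import ctrl
import cv2,numpy as np
for n in ["scene","top"]:
    p=ctrl.camera(n); cv2.imwrite(f"pics/{n}0.png",p["color"])
    print(n,p["K"].round(1).tolist(),p["pose"].round(4).tolist())
    for t in ["wide_shelf","narrow_shelf","stand","catch"]:
        print(t,[(round(d["conf"],2),np.round(d["centre"]).tolist(),int(d["mask"].sum())) for d in ctrl.cut_out(t,p)])
o=ctrl.get_obs();print(o)
E
```

```text
scene [[512.4, 0.0, 319.1], [0.0, 512.4, 210.3], [0.0, 0.0, 1.0]] [[-0.4315, -0.4333, 0.7912, -0.4034], [-0.902, 0.1921, -0.3867, 0.4686], [0.0156, -0.8805, -0.4738, 0.6919], [0.0, 0.0, 0.0, 1.0]]
wide_shelf [(0.81, [271.0, 325.0], 1935)]
narrow_shelf [(0.76, [308.0, 233.0], 2294)]
stand []
catch [(0.3, [271.0, 324.0], 2059)]
top [[481.7, 0.0, 318.1], [0.0, 481.7, 198.9], [0.0, 0.0, 1.0]] [[0.0116, -0.9973, 0.0732, 0.4415], [-0.9999, -0.0113, 0.005, -0.0042], [-0.0041, -0.0732, -0.9973, 1.2857], [0.0, 0.0, 0.0, 1.0]]
wide_shelf [(0.91, [235.0, 310.0], 1926)]
narrow_shelf [(0.76, [241.0, 226.0], 1409)]
stand [(0.64, [199.0, 430.0], 4105)]
catch []
{'time_s': 0.5, 'qpos': array([-1.31156215e+00,  2.99917336e-01,  1.52105585e+00, -3.53221797e-06,
        1.32068787e+00, -6.65713290e-02]), 'joint_vel': array([-5.99829289e-04, -4.94365429e-04,  2.11601928e-03,  8.02731915e-04,
       -5.20578499e-05, -1.85880472e-03]), 'tau': array([-1.69119914e-03, -5.31347358e+01, -3.52738059e+01,  7.08474568e-02,
        2.15107645e-02, -2.65489348e-05]), 'ee_pos': array([ 0.17604311, -0.52103309,  0.20541242]), 'eef_rot': array([-3.14152418e+00, -1.13535379e-06,  3.25806385e-01]), 'force': array([ 0.51886833, -0.11332198,  1.19784181]), 'moment': array([-0.04437255, -0.05435933,  0.03974904]), 'grip_force': 0.0, 'grip_width': 0.0939381068994817}
```

```bash
python3 - <<'E'
import cv2
a=cv2.imread("pics/top0.png")[120:320,160:520]; cv2.imwrite("pics/tc.png",cv2.resize(a,None,fx=2.2,fy=2.2,interpolation=2))
a=cv2.imread("pics/scene0.png"); cv2.imwrite("pics/sc.png",a)
E
```

```text
(no output)
```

View pics/tc.png

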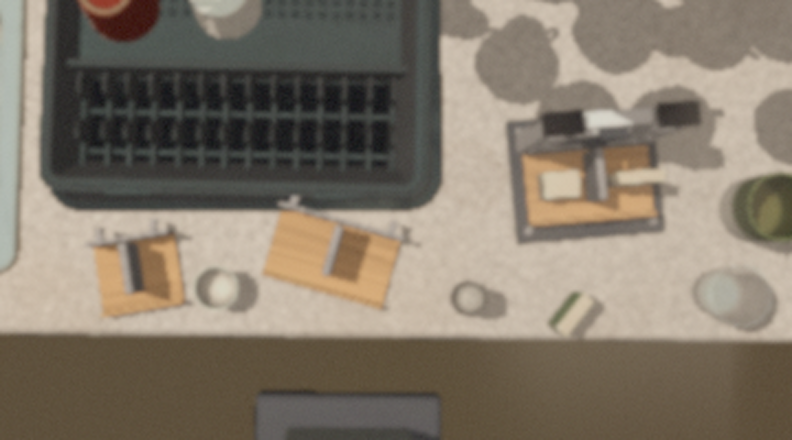

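View pics/sc.png

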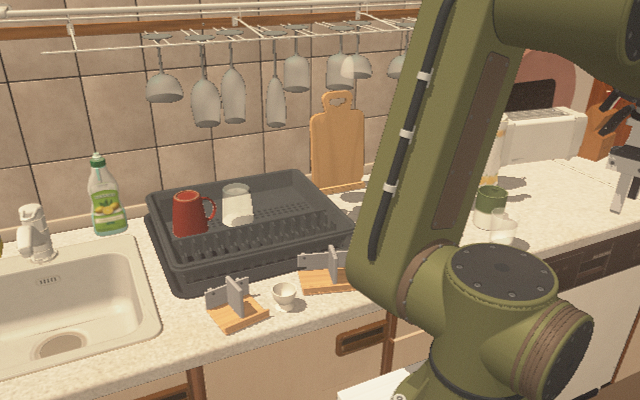

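```bash
cat > fit.py <<'E'
import numpy as np,cv2
from scipy.optimize import minimize
def box(x0,x1,y0,y1,z0,z1): return np.array([[x,y,z] for x in(x0,x1) for y in(y0,y1) for z in(z0,z1)])/1000
def shelf(w,c): return [box(-90,0,-w/2,w/2,0,8),box(-90,-85,-w/2,w/2,0,20),box(-5,0,-w/2,w/2,0,50),box(-68,-8,-5,5,0,76)]+[box(-5,15,y-4,y+4,35,43) for y in(-c,c)]
def stand(d): return [box(-110,40,-90,90,0,6)]+[box(0,d,y-20,y+20,0,199) for y in(-60,60)]+[box(-90,0,-75,75,40,60)]
def proj(P,pic):
    T=np.linalg.inv(pic["pose"]); q=P@T[:3,:3].T+T[:3,3]; q=q@pic["K"].T; return q[:,:2]/q[:,2:]
def place(b,p): 
    c,s=np.cos(p[2]),np.sin(p[2]); return b@np.array([[c,-s,0],[s,c,0],[0,0,1]]).T+[p[0],p[1],p[3] if len(p)>3 else 0]
S=4
def sil(boxes,p,pic):
    m=np.zeros((400*S,640*S),np.uint8)
    for b in boxes:
        h=cv2.convexHull(((proj(place(b,p),pic)+.5)*S).astype(np.float32)); cv2.fillConvexPoly(m,(h*16).astype(np.int32),1,shift=4)
    return m
def fit(boxes,mask,pic,p0):
    M=cv2.resize(mask.astype(np.uint8),None,fx=S,fy=S,interpolation=0)
    def f(p):
        m=sil(boxes,p,pic); return 1-(m&M).sum()/(m|M).sum()
    r=minimize(f,p0,method="Nelder-Mead",options=dict(initial_simplex=np.array([p0,*(np.array(p0)+np.diag([.02,.02,.15]))]),xatol=2e-4,fatol=1e-4))
    return r.x,r.fun
def ground(rc,pic,z=0):
    d=pic["pose"][:3,:3]@np.linalg.inv(pic["K"])@[rc[1],rc[0],1]; o=pic["pose"][:3,3]; return o+d*(z-o[2])/d[2]
def overlay(im,boxes,p,pic,col):
    for b in boxes: cv2.polylines(im,[np.round((cv2.convexHull(proj(place(b,p),pic).astype(np.float32))+.5)*S).astype(int)],True,col,1)
E
python3 - <<'E'
from station import ctrl
from fit import *
p=ctrl.camera("top"); im=cv2.resize(p["color"],None,fx=S,fy=S,interpolation=2)
for t,B,y in [("wide_shelf",shelf(150,60),-.27),("narrow_shelf",shelf(100,32),.1),("stand",stand(25),.05),("stand",stand(35),.05)]:
    d=ctrl.cut_out(t,p)[0]; g=ground(d["centre"],p,.02)
    r=fit(B,d["mask"],p,[g[0]+.04,g[1],y]); print(t,r[0].round(4),round(r[1],3)); overlay(im,B,r[0],p,(0,0,255))
    c,_=cv2.findContours(cv2.resize(d["mask"].astype(np.uint8),None,fx=S,fy=S,interpolation=0),0,2); cv2.drawContours(im,c,-1,(0,255,0),1)
a=im[600:1060,1120:1920]; cv2.imwrite("pics/ov.png",a)
E
```

```text
wide_shelf [ 0.4816  0.0084 -0.2754] 0.046
narrow_shelf [0.4587 0.2613 0.1687] 0.055
stand [ 0.5727 -0.2818  0.101 ] 0.038
stand [ 0.5724 -0.2817  0.1013] 0.086
```

View pics/ov.png

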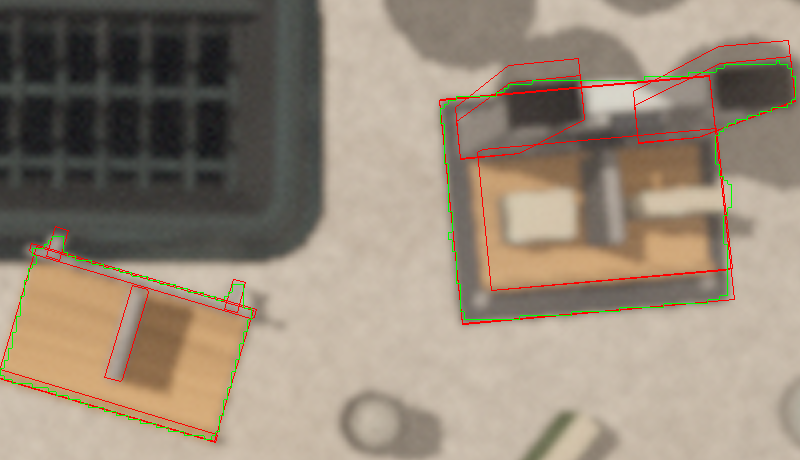

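```bash
cat > plan.py <<'E'
import numpy as np
from scipy.optimize import fsolve
from station import ctrl
def plan(xyz,yaw,n,start=None):
    "constant row [tx,ty,tz,rz] (units of moves) repeated n times to bring TCP to xyz, yaw"
    o=ctrl.get_obs(); p0,y0=(o["ee_pos"],o["eef_rot"][2]) if start is None else start
    rz=-(yaw-y0)/n
    def end(t):
        p=np.array(p0[:2]);y=y0
        for _ in range(n):
            c,s=np.cos(y),np.sin(y); p=p+.05*(t[0]*np.array([c,s])+t[1]*np.array([s,-c])); y-=rz
        return p-np.array(xyz[:2])
    t=fsolve(end,[0,0]); print("rows",n,"tx,ty,tz",np.round([*t,-(xyz[2]-p0[2])/.05/n],4),"rz",round(rz,4))
def off(p,x,y=0): c,s=np.cos(p[2]),np.sin(p[2]); return np.array([p[0]+c*x-s*y,p[1]+s*x+c*y])
E
python3 - <<'E'
from plan import *
from fit import *
p=ctrl.camera("top"); d=ctrl.cut_out("stand",p)[0]
for t in (12,16,20):
    B=stand(t); print(t,fit(B,d["mask"],p,[.572,-.28,.1]))
g=off([.4816,.0084,-.2754],-.038); print(g)
plan([*g,.16],-.2754,20)
E
```

```text
12 (array([ 0.57395779, -0.28219854,  0.09447109]), np.float64(0.057853787433940096))
16 (array([ 0.57377158, -0.28198457,  0.09745829]), np.float64(0.049600610830494496))
20 (array([ 0.57380538, -0.28223596,  0.09424373]), np.float64(0.03741321865230218))
[0.44503197 0.01873341]
rows 20 tx,ty,tz [ 0.2949 -0.5366  0.0455] rz 0.0301
```

Emit:
move_arm(
  increments=[
    [1,0.295,-0.537,0.045,0,0,0.03],
    [1,0.295,-0.537,0.045,0,0,0.03],
    [1,0.295,-0.537,0.045,0,0,0.03],
    [1,0.295,-0.537,0.045,0,0,0.03],
    [1,0.295,-0.537,0.045,0,0,0.03],
    [1,0.295,-0.537,0.045,0,0,0.03],
    [1,0.295,-0.537,0.045,0,0,0.03],
    [1,0.295,-0.537,0.045,0,0,0.03],
    [1,0.295,-0.537,0.045,0,0,0.03],
    [1,0.295,-0.537,0.045,0,0,0.03],
    [1,0.295,-0.537,0.045,0,0,0.03],
    [1,0.295,-0.537,0.045,0,0,0.03],
    [1,0.295,-0.537,0.045,0,0,0.03],
    [1,0.295,-0.537,0.045,0,0,0.03],
    [1,0.295,-0.537,0.045,0,0,0.03],
    [1,0.295,-0.537,0.045,0,0,0.03],
    [1,0.295,-0.537,0.045,0,0,0.03],
    [1,0.295,-0.537,0.045,0,0,0.03],
    [1,0.295,-0.537,0.045,0,0,0.03],
    [1,0.295,-0.537,0.045,0,0,0.03],
  ],
)

```text
time_s: 2.85
ee_pos: [0.4455, 0.0206, 0.1605]
eef_rot: [-3.142, -0.0, -0.275]
force: [0.4, -1.3, -0.4]
grip_width: 0.0937
grip_force: 0.0
```

Emit:
move_arm(
  increments=[
    [1,0,0,0.4,0,0,0],
    [1,0,0,0.4,0,0,0],
    [1,0,0,0.4,0,0,0],
    [1,0,0,0.4,0,0,0],
    [1,0,0,0.4,0,0,0],
    [1,0,0,0.3,0,0,0],
    [1,0,0,0.17,0,0,0],
    [1,0,0,0,0,0,0],
    [0,0,0,0,0,0,0],
    [0,0,0,0,0,0,0],
    [0,0,0,0,0,0,0],
    [0,0,0,0,0,0,0],
    [0,0,0,0,0,0,0],
    [0,0,0,0,0,0,0],
    [0,0,0,0,0,0,0],
    [0,0,0,0,0,0,0],
  ],
  force=50,
)

```text
time_s: 4.45
ee_pos: [0.4448, 0.0194, 0.0369]
eef_rot: [-3.142, 0.0, -0.274]
force: [-0.1, -0.1, 0.8]
grip_width: 0.0335
grip_force: 0.0
```

Emit:
move_arm(
  increments=[
    [0,0,0,0,0,0,0],
    [0,0,0,0,0,0,0],
    [0,0,0,0,0,0,0],
    [0,0,0,0,0,0,0],
    [0,0,0,0,0,0,0],
    [0,0,0,0,0,0,0],
  ],
)

```text
time_s: 5.05
ee_pos: [0.4446, 0.0192, 0.0369]
eef_rot: [3.141, 0.0, -0.274]
force: [-3.1, -3.8, 2.5]
grip_width: 0.0098
grip_force: 50.0
```

Emit:
move_arm(
  increments=[
    [0,0,0,-0.2,0,0,0],
    [0,0,0,-0.4,0,0,0],
    [0,0,0,-0.5,0,0,0],
    [0,0,0,-0.5,0,0,0],
    [0,0,0,-0.5,0,0,0],
    [0,0,0,-0.5,0,0,0],
    [0,0,0,-0.4,0,0,0],
    [0,0,0,0,0,0,0],
    [0,0,0,0,0,0,0],
  ],
)

```text
time_s: 5.95
ee_pos: [0.4446, 0.0195, 0.1865]
eef_rot: [-3.141, 0.0, -0.274]
force: [-0.4, -0.2, -3.2]
grip_width: 0.0095
grip_force: 50.0
```

```bash
python3 - <<'E'
from plan import *
st=[.5735,-.282,.097]
g=off(st,-.075-.038); print(g); plan([*g,.180],.097,18)
E
```

```text
[ 0.46103119 -0.29294382]
rows 18 tx,ty,tz [0.0527 0.3456 0.0073] rz -0.0206
```

Emit:
move_arm(
  increments=[
    [0,0.053,0.346,0.007,0,0,-0.0206],
    [0,0.053,0.346,0.007,0,0,-0.0206],
    [0,0.053,0.346,0.007,0,0,-0.0206],
    [0,0.053,0.346,0.007,0,0,-0.0206],
    [0,0.053,0.346,0.007,0,0,-0.0206],
    [0,0.053,0.346,0.007,0,0,-0.0206],
    [0,0.053,0.346,0.007,0,0,-0.0206],
    [0,0.053,0.346,0.007,0,0,-0.0206],
    [0,0.053,0.346,0.007,0,0,-0.0206],
    [0,0.053,0.346,0.007,0,0,-0.0206],
    [0,0.053,0.346,0.007,0,0,-0.0206],
    [0,0.053,0.346,0.007,0,0,-0.0206],
    [0,0.053,0.346,0.007,0,0,-0.0206],
    [0,0.053,0.346,0.007,0,0,-0.0206],
    [0,0.053,0.346,0.007,0,0,-0.0206],
    [0,0.053,0.346,0.007,0,0,-0.0206],
    [0,0.053,0.346,0.007,0,0,-0.0206],
    [0,0.053,0.346,0.007,0,0,-0.0206],
    [0,0,0,0,0,0,0],
    [0,0,0,0,0,0,0],
  ],
)

```text
time_s: 7.95
ee_pos: [0.4609, -0.293, 0.1792]
eef_rot: [-3.14, 0.002, 0.096]
force: [0.3, -0.2, -3.8]
grip_width: 0.0099
grip_force: 50.0
```

```bash
python3 - <<'E'
from plan import *
from fit import *
o=ctrl.get_obs(); y=o["eef_rot"][2]; e=o["ee_pos"]; print(e,o["eef_rot"],o["force"])
pr=[*off([e[0],e[1],y],.038),y,e[2]-.0369]; print("pred shelf",np.round(pr,4))
st=[.5735,-.282,.097,0]
p=ctrl.camera("top"); im=cv2.resize(p["color"],None,fx=S,fy=S,interpolation=2)
overlay(im,shelf(150,60),pr,p,(0,0,255)); overlay(im,stand(20),st,p,(255,0,0))
x,yy=(proj(np.array([[pr[0],pr[1],.1]]),p)[0]*S).astype(int); a=im[yy-300:yy+300,x-400:x+400]; cv2.imwrite("pics/t2.png",a); print("crop",x-400,yy-300)
s=ctrl.camera("scene"); im=cv2.resize(s["color"],None,fx=S,fy=S,interpolation=2)
overlay(im,shelf(150,60),pr,s,(0,0,255)); overlay(im,stand(20),st,s,(255,0,0))
x,yy=(proj(np.array([[pr[0],pr[1],.1]]),s)[0]*S).astype(int);print(x,yy); cv2.imwrite("pics/s2.png",cv2.resize(im[max(yy-400,0):yy+400,max(x-500,0):x+500],None,fx=.7,fy=.7))
E
```

```text
[ 0.46090531 -0.29299059  0.17920284] [-3.13979282e+00  1.66079261e-03  9.57407175e-02] [ 0.25373099 -0.21544504 -3.84070207]
pred shelf [ 0.4987 -0.2894  0.0957  0.1423]
crop 1344 549
1730 816
```

View pics/t2.png

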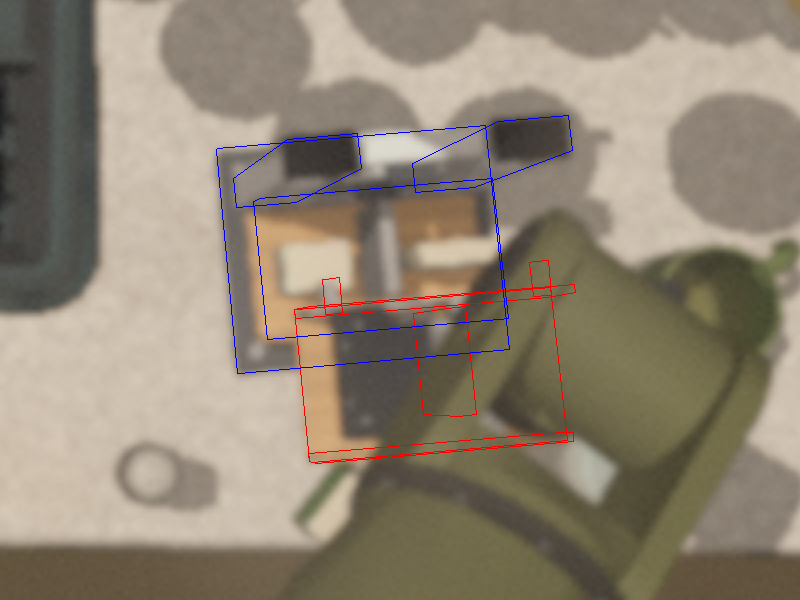

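View pics/s2.png

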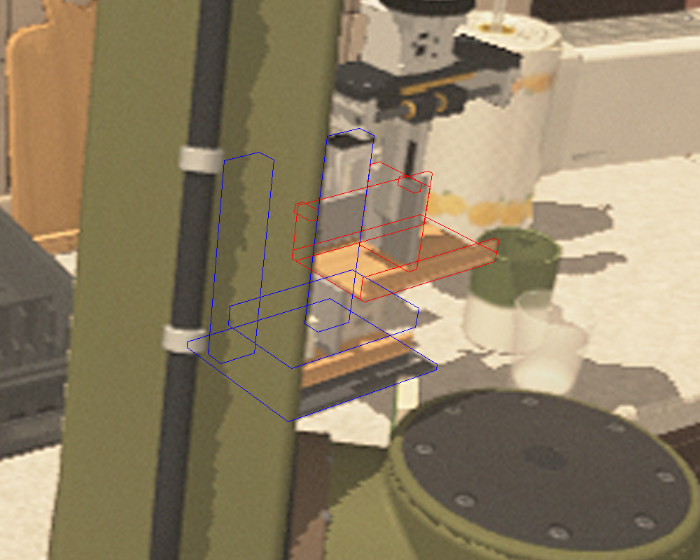

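Emit:
move_arm(
  increments=[
    [0,0.1,0,0.15,0,0,0],
    [0,0.2,0,0.15,0,0,0],
    [0,0.2,0,0,0,0,0],
    [0,0.2,0,0,0,0,0],
    [0,0.2,0,0,0,0,0],
    [0,0.1,0,0,0,0,0],
    [0,0.1,0,0,0,0,0],
    [0,0.06,0,0,0,0,0],
    [0,0.06,0,0,0,0,0],
    [0,0,0,0,0,0,0],
    [0,0,0,0,0,0,0],
  ],
)

```text
time_s: 9.15
ee_pos: [0.522, -0.2876, 0.1657]
eef_rot: [3.142, 0.0, 0.097]
force: [0.3, -0.4, -3.6]
grip_width: 0.0097
grip_force: 50.0
```

Emit:
move_arm(
  increments=[
    [0,0.04,0,0.01,0,0,0],
    [0,0.04,0,0.01,0,0,0],
    [0,0.04,0,0.01,0,0,0],
    [0,0.04,0,0,0,0,0],
    [0,0.04,0,0,0,0,0],
    [0,0,0,0,0,0,0],
  ],
)

```text
time_s: 9.75
ee_pos: [0.5318, -0.2866, 0.164]
eef_rot: [-3.141, 0.001, 0.097]
force: [-5.7, -0.1, -1.7]
grip_width: 0.01
grip_force: 50.0
```

Emit:
move_arm(
  increments=[
    [0,0.02,0,0,0,0,0],
    [0,0.02,0,0,0,0,0],
    [0,0.02,0,0,0,0,0],
    [0,0,0,0,0,0,0],
  ],
)

```text
time_s: 10.15
ee_pos: [0.5344, -0.2863, 0.1641]
eef_rot: [-3.141, 0.002, 0.096]
force: [-6.7, 0.1, 0.0]
grip_width: 0.0095
grip_force: 50.0
```

Emit:
move_arm(
  increments=[
    [0,0.02,0,0,0,0,0],
    [0,0.02,0,0,0,0,0],
    [0,0.02,0,0,0,0,0],
    [0,0,0,0,0,0,0],
  ],
)

```text
time_s: 10.55
ee_pos: [0.5347, -0.2862, 0.1643]
eef_rot: [-3.14, 0.008, 0.096]
force: [-32.7, 4.1, 11.4]
grip_width: 0.01
grip_force: 50.0
```

Emit:
move_arm(
  increments=[
    [0,-0.04,0,0,0,0,0],
    [0,0,0,0,0,0,0],
    [0,0,0,0.04,0,0,0],
    [0,0,0,0.04,0,0,0],
    [0,0,0,0,0,0,0],
  ],
)

```text
time_s: 11.05
ee_pos: [0.5347, -0.2867, 0.1605]
eef_rot: [3.142, 0.003, 0.096]
force: [-15.4, -0.5, 4.3]
grip_width: 0.0098
grip_force: 50.0
```

Emit:
move_arm(
  increments=[
    [0,0,0,0.04,0,0,0],
    [0,0,0,0.04,0,0,0],
    [0,0,0,0.04,0,0,0],
    [0,0,0,0.04,0,0,0],
    [0,0,0,0.04,0,0,0],
    [0,0,0,0.04,0,0,0],
    [0,0,0,0,0,0,0],
  ],
)

```text
time_s: 11.75
ee_pos: [0.5347, -0.287, 0.1487]
eef_rot: [3.141, 0.003, 0.096]
force: [-15.5, -2.2, 4.7]
grip_width: 0.0096
grip_force: 50.0
```

Emit:
move_arm(
  increments=[
    [0,0,0,0.04,0,0,0],
    [0,0,0,0.04,0,0,0],
    [0,0,0,0.02,0,0,0],
    [0,0,0,0.02,0,0,0],
    [0,0,0,0,0,0,0],
  ],
)

```text
time_s: 12.25
ee_pos: [0.5347, -0.2871, 0.1428]
eef_rot: [3.141, 0.003, 0.096]
force: [-14.6, -2.3, 7.1]
grip_width: 0.0092
grip_force: 50.0
```

Emit:
move_arm(
  increments=[
    [0,0,0,0.02,0,0,0],
    [0,0,0,0.02,0,0,0],
    [0,0,0,0.02,0,0,0],
    [0,0,0,0,0,0,0],
  ],
)

```text
time_s: 12.65
ee_pos: [0.5347, -0.2871, 0.1418]
eef_rot: [3.14, 0.002, 0.096]
force: [-23.7, 2.1, 23.9]
grip_width: 0.0099
grip_force: 50.0
```

Emit:
move_arm(
  increments=[
    [0,-0.02,0,0.02,0,0,0],
    [0,-0.02,0,0.02,0,0,0],
    [0,0,0,0,0,0,0],
  ],
)

```text
time_s: 12.95
ee_pos: [0.5346, -0.2872, 0.1416]
eef_rot: [3.139, -0.003, 0.096]
force: [-15.6, 3.8, 33.3]
grip_width: 0.0097
grip_force: 50.0
```

```bash
python3 - <<'E'
from plan import *
from fit import *
s=ctrl.camera("scene"); cv2.imwrite("pics/s3.png",cv2.resize(s["color"][100:330,330:530],None,fx=2.6,fy=2.6,interpolation=2))
for n in("catch","wide_shelf"): print(n,[(d["conf"],d["centre"]) for d in ctrl.cut_out(n,s)])
E
```

```text
catch []
wide_shelf [(0.86, [193.5, 434.7])]
```

View pics/s3.png

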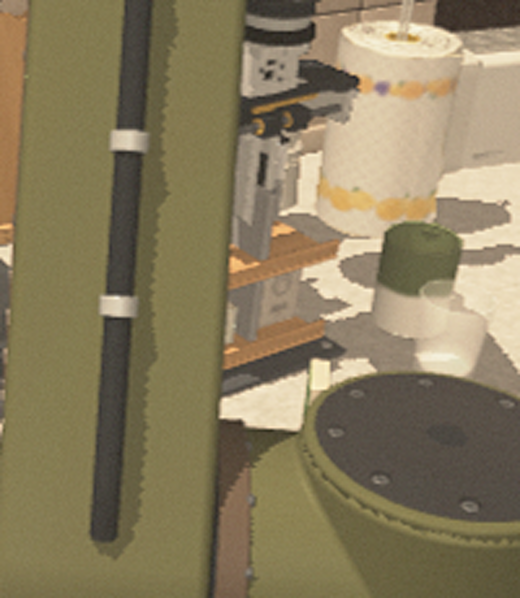

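Emit:
move_arm(
  increments=[
    [0.4,0,0,0,0,0,0],
    [0.4,0,0,0,0,0,0],
    [0.4,0,0,0,0,0,0],
    [0.4,0,0,0,0,0,0],
    [0.4,0,0,0,0,0,0],
    [0.4,0,0,0,0,0,0],
    [0.4,0,0,-0.2,0,0,0],
    [0.4,0,0,-0.4,0,0,0],
    [0.4,0,0,-0.4,0,0,0],
    [0.4,0,0,-0.4,0,0,0],
    [0.4,0,0,-0.6,0,0,0],
    [0.4,0,0,-0.6,0,0,0],
    [0.4,-0.4,0,-0.4,0,0,0],
    [0.4,-0.6,0,0,0,0,0],
    [0.4,-0.6,0.6,0,0,0,0],
    [0.4,-0.6,0.8,0,0,0,0],
    [0.4,0,0.8,0,0,0,0],
    [0.4,0,0.8,0,0,0,0],
    [0.4,0,0.8,0,0,0,0],
    [0.4,0,0,0,0,0,0],
  ],
)

```text
time_s: 15.1
ee_pos: [0.4419, -0.4896, 0.2856]
eef_rot: [-3.14, 0.001, 0.093]
force: [-0.1, -0.2, -1.4]
grip_width: 0.0379
grip_force: 0.0
```

```bash
python3 - <<'E'
from plan import *
from fit import *
h=[.5735,-.282,.097,.105]; B=shelf(150,60); st=[.5735,-.282,.097,0]
cat=[box(-6,0,-15,15,157,166)]
for n in("top","scene"):
    s=ctrl.camera(n); im=cv2.resize(s["color"],None,fx=S,fy=S,interpolation=2); c=(proj(np.array([[.55,-.28,.12]]),s)[0]*S).astype(int); x,y=c
    cl=im.copy(); overlay(im,B,h,s,(0,0,255)); overlay(im,cat,st,s,(255,0,0))
    x0,y0=max(x-200,0),max(y-220,0)
    cv2.imwrite(f"pics/{n}4.png",np.hstack([cl[y0:y0+450,x0:x0+400],im[y0:y0+450,x0:x0+400]]))
    for t in("catch","wide_shelf"):
        for d in ctrl.cut_out(t,s): print(n,t,d["conf"],d["centre"], fit(B,d["mask"],s,h[:3]) if 0 else "")
E
```

```text
top catch 0.46 [180.8, 439.5] 
top wide_shelf 0.57 [198.0, 434.0] 
scene wide_shelf 0.79 [194.1, 447.9]
```

View pics/scene4.png

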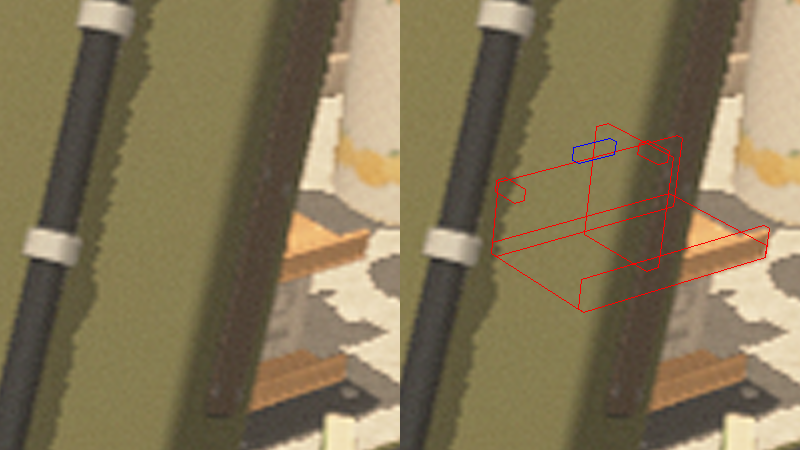

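View pics/top4.png

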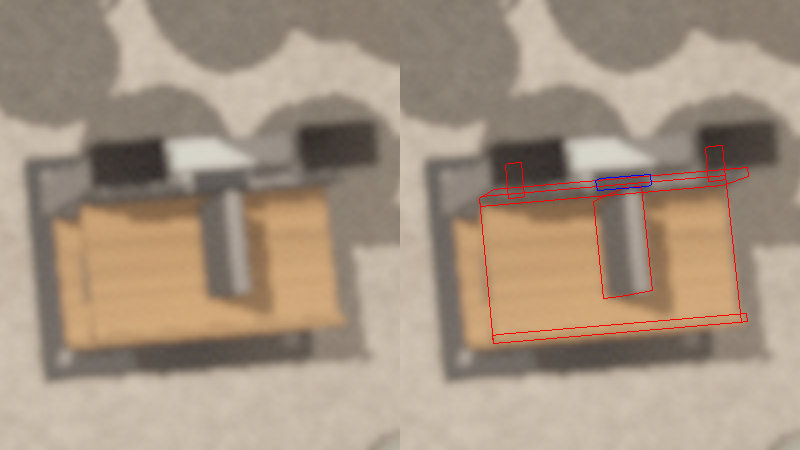

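```bash
python3 - <<'E'
from station import ctrl
import cv2,numpy as np
a=cv2.imread("pics/top0.png"); b=ctrl.camera("top")["color"]
f=lambda i:cv2.resize(i[165:215,400:450],(400,400),interpolation=cv2.INTER_NEAREST)
cv2.imwrite("pics/cmp.png",np.hstack([f(a),f(b)]))
E
```

```text
(no output)
```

View pics/cmp.png

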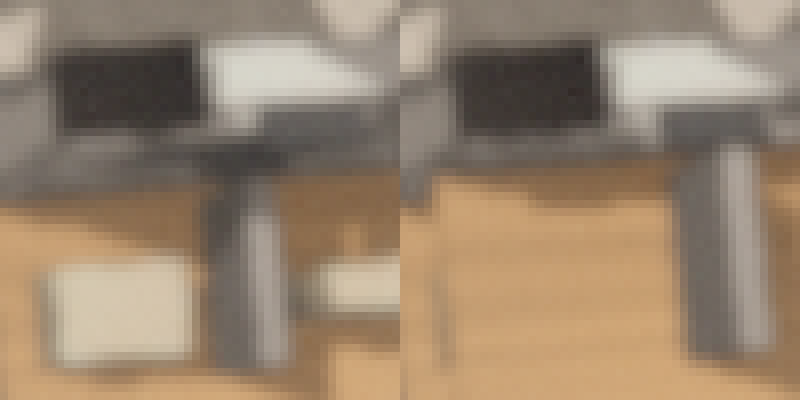

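```bash
python3 -c "
from station import ctrl
print(ctrl.hand_in())"
```

```text
the job is handed in; nothing more can be done
None
```

The wide shelf hangs home in the upper slots and released. From above the catch looks snapped out over its back plate, though the arm hid it from the scene camera. The narrow shelf was not touched, and the job is handed in at about 15 s.

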